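Find the unlatched hatch of the specimen store and push it open

TASK

One of the four identical hatches in the top of the grey specimen store has been left unlatched: press lightly on the ribbed rear part of one hatch after another until you find the one that rocks. Press its rear down so that its front edge rises, then push the hatch on until it stands upright and leave it so. Use only light touches of the fingertips or the outside of the fingers, and leave the small things standing on and around the store where they are.

Things in the scene. Friction and masses are not known exactly. Their poses are not given: they have to be found in the camera images.
- store: the specimen store: a low grey metal box, 149 mm deep (its x), 446 mm wide (its y, left positive), 72 mm high, fixed to the worktop. Origin on the worktop under the middle of the row of hatches; its x axis points away from the robot (turned up to 0.32 rad either way), z up. Left of the hatches is a bare ledge 52 mm wide, level with the top.
- place_1 (a point): centre of the top face of the leftmost hatch, level with the top of the box (72 mm up); axes as the store's. Each of the four hatches is a plain aluminium plate 122 mm (x) by 80 mm (y), 6 mm thick, flush in the top, with a round latch screw 49 mm in front of its centre and four low ribs across its rear part, centred 39 mm behind the centre.
- place_2 (a point): centre of the top face of the second from left hatch, level with the top of the box (72 mm up); axes as the store's. Same hatch as at place_1. Each turns on pins along y, 9 mm behind its centre at mid thickness (small steel tabs beside the plate mark them): 52 mm of plate lie behind the pins, 70 mm in front.
- place_3 (a point): centre of the top face of the third from left hatch, level with the top of the box (72 mm up); axes as the store's. Same hatch as at place_1. Neighbouring hatches are 96 mm apart, centre to centre. Below each is a compartment 67 mm deep from the top of the box, empty under the rear part, 126 mm by 84 mm inside.
- place_4 (a point): centre of the top face of the rightmost hatch, level with the top of the box (72 mm up); axes as the store's. Same hatch as at place_1. Exactly one of the four places has the unlatched hatch, and which one changes from start to start.
- hatch_a (a joint): angle (rad) of one of the four hatches, in a place that is not told. 0 = shut, flush (all start so); positive = front edge up, rear edge down; 1.57 = upright. A latched hatch gives only about 1 mm on its rubber seal (always under 0.06). The unlatched one rocks: its front edge dips to -0.05 if pressed, and pressed on the rear ribs with about 2 to 5 N it tips.
- hatch_b (a joint): angle (rad) of one of the four hatches, in a place that is not told. 0 = shut, flush (all start so); positive = front edge up, rear edge down; 1.57 = upright. By hinge friction the unlatched hatch stays at whatever angle it is left, from -0.05 to a stop at 1.65.
- hatch_c (a joint): angle (rad) of one of the four hatches, in a place that is not told. 0 = shut, flush (all start so); positive = front edge up, rear edge down; 1.57 = upright. Pressing the unlatched hatch 36 mm down with a 22 mm wide fingertip centred on the ribs brings it to about 1.1.
- hatch_d (a joint): angle (rad) of one of the four hatches, in a place that is not told. 0 = shut, flush (all start so); positive = front edge up, rear edge down; 1.57 = upright. Once well raised, the front part (70 mm above the box top when upright) is pushed rearward from its underside to upright; below about 0.8 it may jam against the finger.
- dowel_bush: bystander, loose: steel bush 24 mm across, 18 mm high, standing on the store's left ledge; origin at its underside
- vial: bystander, loose: sample vial with a screw cap, 23 mm across, 48 mm high, standing on the worktop behind the store; origin at its underside
- grease_tin: bystander, loose: round tin 53 mm across, 26 mm high, standing on the worktop in front of the store; origin at its underside

How it is judged:
By the outcome, as a careful person would: the job done as asked, in the order asked, and still so for the second after the job is handed in, with the robot touching nothing.
It also fails if it takes over 48 s, if anything falls off the work surface, if the arm or the gripper's body presses on something with over 40 N, if the wrist force passes 120 N, or if a joint passes its speed limit or range.

ROBOT

A 6-joint arm with a two-finger parallel gripper is mounted at the origin on a cart in front of the work surface, level with it; the furniture and walls round the work are solid. World frame = base frame: x ahead of the robot, y to its left, z up, the work surface at z = 0. Lengths are in m, angles in rad, forces in N, time in s.
With the tool pointing down it reaches from about 0.275 to 0.85 m from the base axis. Payload 19 kg.
Tool frame: the origin (TCP) lies at the very end of the fingers, on their centre line; the grasp point (between the pads) lies 19 mm behind it; z points along the fingers, y is the line along which they close (so a half turn about z gives the same grasp; the last joint's range is limited). The gripper opens to 85 mm and grips with 20 to 120 N. Pads are 22 mm wide; open, the fingers measure 114 mm over their backs; the gripper's body (76 mm by 85 mm) begins 54 mm behind the grasp point. The pads swing forward as they close: fully open they stand 13 mm farther back than shut.
Start: joints at [1.108, 0.15, 1.437, -0, 1.554, -0.134], TCP at [0.186, 0.544, 0.231] pointing down, gripper open.
Joint ranges: [-2.8, 2.8], [-0.68, 2.1], [0.12, 2.68], [-1.39, 4.53], [0.16, 2.79], [-2.81, 2.81]. Speed limits (rad/s): [1.89, 1.89, 2.22, 3.01, 3.01, 3.01].

INTERFACE

Orientations are given as [roll, pitch, yaw] about the fixed x, y, z axes, in that order (R = Rz(yaw) Ry(pitch) Rx(roll)).
In Python, from plant import monitor, viewer, order gives the robot as it stands.
- The arm moves only by the shell command python3 -m crank 'ROWS' [FORCE]. ROWS is JSON, a list of rows, each an object with "rotation": the turn, a rotation vector about the tool's x, y, z normalised to -1 to 1, where 1 is pi/4 rad, a list of three; "offset": the shift along the tool's x, y, z normalised to -1 to 1, where 1 is 0.2 m, a list of three; "claw": the opening, from 0 (shut) to 1 (fully open). In form: [{"rotation": [ax, ay, az], "offset": [dx, dy, dz], "claw": claw}, ...]. A call has 1 to 20 rows; each row shifts and turns the commanded pose from where the row before left it, along the tool's axes as they then stand; what a row does not reach is not made up. A row lasts 1/8 s, in which the tool goes at most 62.5 mm and 10.7 degrees, less where a joint would pass 70% of its speed; a pose out of reach is approached as far as the arm can. A call with a number of a shift or a turn outside -1 to 1 is refused whole. A call with a gripper value outside its range is refused whole. The fingers move at their own pace and stop on an object; FORCE is the grip in N (left out, the last holds). Time passes only in rows, so rows that do not move let the fingers close. It gives the time, the measured TCP pose, the force, the opening and the grip force at its end, in the units of the state.
- monitor.get_state(): the state, without advancing time (a new reading comes with each control period).
- viewer.camera(name): name is "scene" or "top"; returns a dict with "img" (420x560x3 uint8, red, green, blue), "depth" (420x560 float32, m along the optical axis (not along the pixel's ray), 0 where there is no reading), "fx", "fy", "cx", "cy" (pixels), "eye" and "orientation" of the camera in the world. Camera axes: x right, y up, looking along -z (the intrinsics and any distortion apply to the point x, -y, -z); pixel columns grow to the right and rows downward; lengths in m; the calibration is good to about 2 mm. A picture is of the moment at which its call begins.
- order.sign_off(): hands the job in; it is judged then, once.
The state is a dict: "t": time; "qpos": joint angles; "joint_velocities": joint speeds; "joint_torque": joint torques, N m; "tcp_pos": TCP position; "orientation": TCP orientation; "ft_force": force on the tool from outside, world axes, zero at the start; "ft_torque": the same for the moment, N m; "opening": finger opening in m; "grasp_force": force on a finger pad.
Only numpy, scipy, OpenCV 4.12 (cv2) and the standard library are available. Lean on these libraries where they do the work, as an engineer would, in place of code of your own. Each camera call takes 0.05 s, during which the arm holds its last target. There are 200 camera calls.

## Working session

There is one attempt and no reset: what is moved stays moved. The work goes in short steps, Python scripts to look and compute and a shell command to move; the robot and the scene stay as the last step left them, time stands still between calls to the robot, and variables do not carry over. Pictures are saved under pics/ and viewed, at most 10 in all, crops included, and the job is handed in when it is done.

```bash
mkdir -p pics; ls; python3 - <<'E'
from plant import monitor,viewer
import cv2,numpy as np
s=monitor.get_state();print({k:np.round(v,3).tolist() for k,v in s.items()})
for n in("top","scene"):
    c=viewer.camera(n);cv2.imwrite(f'pics/{n}0.png',c['img'][:,:,::-1]);np.savez(f'{n}0.npz',**c)
    print({k:v for k,v in c.items() if k not in('img','depth')})
E
```

```text
pics
{'t': 0.0, 'qpos': [1.108, 0.151, 1.438, 0.0, 1.554, -0.134], 'joint_velocities': [-0.002, 0.0, -0.001, -0.001, 0.0, -0.001], 'joint_torque': [0.002, -71.306, -57.086, -0.0, 0.009, -0.0], 'tcp_pos': [0.186, 0.544, 0.231], 'orientation': [-3.14, -0.0, 2.813], 'ft_force': [-0.248, -0.009, 0.179], 'ft_torque': [-0.015, -0.084, -0.008], 'grasp_force': 0.0, 'opening': 0.085}
{'fx': 477.32872847749223, 'fy': 477.32872847749223, 'cx': 280.36990257500713, 'cy': 205.05262432290894, 'eye': array([0.41489654, 0.12688137, 0.92148895]), 'orientation': array([ 0.13766021, -0.02155544, -1.58278346])}
{'fx': 475.8157198194902, 'fy': 475.8157198194902, 'cx': 279.4581651491754, 'cy': 213.25331002247546, 'eye': array([ 0.01657262, -0.53016518,  0.76987071]), 'orientation': array([ 0.88270148, -0.01671294, -0.65920211])}
```

View pics/top0.png

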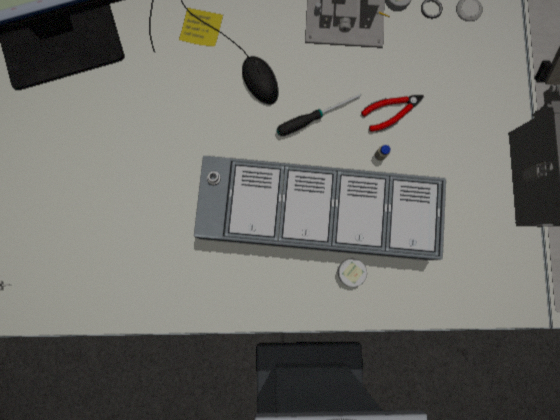

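View pics/scene0.png

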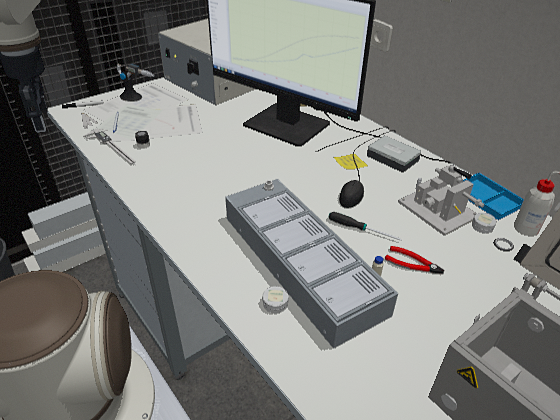

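Top view: store spans about (197,157)–(443,258), with the bush at (213,178), vial at (382,153) and tin at (352,272). The arm is clear of the store.

```bash
cat > h.py <<'E'
import numpy as np,cv2
from scipy.spatial.transform import Rotation as R
def rot(o): return R.from_euler('xyz',o).as_matrix()
def cloud(c):
    d=c['depth'];v,u=np.mgrid[:d.shape[0],:d.shape[1]]
    p=np.stack([(u-c['cx'])/c['fx']*d,-(v-c['cy'])/c['fy']*d,-d],-1)
    P=p@rot(c['orientation']).T+c['eye'];P[d==0]=np.nan
    return P
E
python3 - <<'E'
from h import *
c=dict(np.load('top0.npz'));P=cloud(c)
m=(abs(P[...,2]-.072)<.008)
m[:140]=0;m[275:]=0;m[:,:185]=0;m[:,455:]=0
m=cv2.morphologyEx(m.astype('uint8'),cv2.MORPH_OPEN,np.ones((5,5)))
q=P[m>0];print(len(q),np.median(q[:,2]))
r=cv2.minAreaRect((q[:,:2]*1000).astype('float32'));print(r);print(cv2.boxPoints(r))
for n,(u,v) in dict(bush=(213,178),vial=(382,153),tin=(352,272),s1=(253,229),s4=(413,243),r1=(258,178),r2=(310,183),r3=(362,187),r4=(414,193)).items(): print(n,P[v,u].round(4))
E
```

```text
17922 0.07243312872854718
((528.5078125, 33.581695556640625), (445.7341003417969, 149.48928833007812), 84.13262939453125)
[[ 431.37192 -180.47694]
 [ 580.07806 -195.75865]
 [ 625.6437   247.64034]
 [ 476.93756  262.92206]]
bush [0.5826 0.2281 0.0731]
vial [ 0.6339 -0.0871  0.0444]
tin [ 0.4115 -0.026   0.0255]
s1 [0.4895 0.1564 0.0742]
s4 [ 0.4617 -0.129   0.0728]
r1 [0.582  0.147  0.0727]
r2 [0.5721 0.053  0.0724]
r3 [ 0.564  -0.0412  0.0726]
r4 [ 0.5524 -0.1358  0.0713]
```

```bash
python3 -m crank '[{"rotation":[0,0,-0.144],"offset":[0,0,0],"claw":0},{"rotation":[0,0,-0.144],"offset":[0,0,0],"claw":0},{"rotation":[0,0,0],"offset":[-0.155,-0.127,0],"claw":0},{"rotation":[0,0,0],"offset":[-0.155,-0.127,0],"claw":0},{"rotation":[0,0,0],"offset":[-0.155,-0.127,0],"claw":0},{"rotation":[0,0,0],"offset":[-0.155,-0.127,0],"claw":0},{"rotation":[0,0,0],"offset":[-0.155,-0.127,0],"claw":0},{"rotation":[0,0,0],"offset":[-0.155,-0.127,0],"claw":0},{"rotation":[0,0,0],"offset":[-0.155,-0.127,0],"claw":0},{"rotation":[0,0,0],"offset":[-0.155,-0.127,0],"claw":0},{"rotation":[0,0,0],"offset":[-0.155,-0.127,0],"claw":0},{"rotation":[0,0,0],"offset":[-0.155,-0.127,0],"claw":0},{"rotation":[0,0,0],"offset":[-0.155,-0.127,0],"claw":0},{"rotation":[0,0,0],"offset":[-0.155,-0.127,0],"claw":0},{"rotation":[0,0,0],"offset":[-0.155,-0.127,0],"claw":0},{"rotation":[0,0,0],"offset":[-0.155,-0.127,0],"claw":0},{"rotation":[0,0,0],"offset":[0,0,0.15],"claw":0},{"rotation":[0,0,0],"offset":[0,0,0.15],"claw":0},{"rotation":[0,0,0],"offset":[0,0,0.15],"claw":0},{"rotation":[0,0,0],"offset":[0,0,0],"claw":0}]'
```

```text
t: 2.6
tcp_pos: [0.5798, 0.1458, 0.1391]
orientation: [-3.141, -0.004, 3.039]
ft_force: [-0.2, -0.2, 0.6]
opening: -0.0
grasp_force: 0.0
```

```bash
python3 -m crank '[{"rotation":[0,0,0],"offset":[0,0,0.15],"claw":0},{"rotation":[0,0,0],"offset":[0,0,0.14],"claw":0},{"rotation":[0,0,0],"offset":[0,0,0],"claw":0}]'; python3 -m crank '[{"rotation":[0,0,0],"offset":[0,0,0.015],"claw":0},{"rotation":[0,0,0],"offset":[0,0,0],"claw":0}]'
python3 -c "
from plant import viewer;import cv2
cv2.imwrite('pics/s1.png',viewer.camera('scene')['img'][120:360,180:440,::-1].repeat(2,0).repeat(2,1))"
```

```text
t: 2.98
tcp_pos: [0.5805, 0.1459, 0.0829]
orientation: [-3.141, -0.002, 3.039]
ft_force: [0.6, -0.9, 0.5]
opening: 0.0002
grasp_force: 0.0
t: 3.22
tcp_pos: [0.5815, 0.1461, 0.0816]
orientation: [3.141, 0.002, 3.039]
ft_force: [0.2, -0.5, 0.6]
opening: -0.0
grasp_force: 0.0
```

View pics/s1.png

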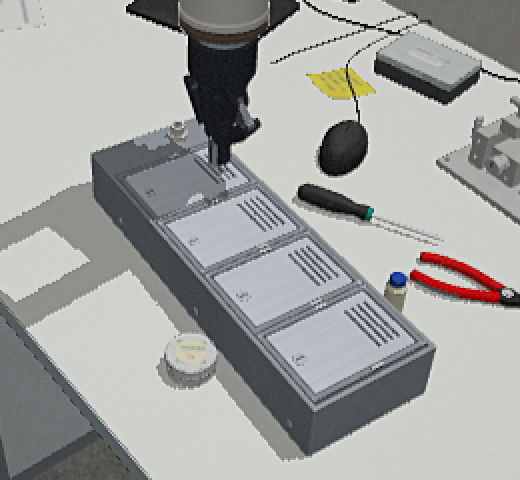

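The crop shows the shut fingertips just above the rear ribs of the leftmost hatch (about (218,165)). Everything else is undisturbed.

```bash
for i in 1; do python3 -m crank '[{"rotation":[0,0,0],"offset":[0,0,0.02],"claw":0},{"rotation":[0,0,0],"offset":[0,0,0],"claw":0}]' ; done;  python3 -m crank '[{"rotation":[0,0,0],"offset":[0,0,0.01],"claw":0},{"rotation":[0,0,0],"offset":[0,0,0],"claw":0}]'
```

```text
t: 3.52
tcp_pos: [0.5808, 0.146, 0.0761]
orientation: [-3.141, -0.0, 3.039]
ft_force: [0.7, -0.5, 0.4]
opening: 0.0002
grasp_force: 0.0
t: 3.78
tcp_pos: [0.5809, 0.1459, 0.0741]
orientation: [-3.141, -0.0, 3.039]
ft_force: [0.4, 0.0, -0.2]
opening: 0.0002
grasp_force: 0.0
```

```bash
python3 -m crank '[{"rotation":[0,0,0],"offset":[0,0,0.008],"claw":0},{"rotation":[0,0,0],"offset":[0,0,0],"claw":0}]'
```

```text
t: 4.03
tcp_pos: [0.5809, 0.146, 0.0725]
orientation: [-3.141, -0.0, 3.039]
ft_force: [0.4, 0.0, -0.3]
opening: -0.0002
grasp_force: 0.0
```

```bash
python3 -m crank '[{"rotation":[0,0,0],"offset":[0,0,0.005],"claw":0},{"rotation":[0,0,0],"offset":[0,0,0],"claw":0}]'
```

```text
t: 4.28
tcp_pos: [0.581, 0.146, 0.0718]
orientation: [-3.142, 0.0, 3.039]
ft_force: [0.8, 0.2, 1.5]
opening: 0.0001
grasp_force: 0.9
```

```bash
python3 -m crank '[{"rotation":[0,0,0],"offset":[0,0,0.005],"claw":0},{"rotation":[0,0,0],"offset":[0,0,0],"claw":0}]'
```

```text
t: 4.53
tcp_pos: [0.5811, 0.146, 0.0712]
orientation: [3.142, 0.001, 3.039]
ft_force: [-2.1, -0.9, 6.6]
opening: 0.0001
grasp_force: 3.6
```

```bash
python3 -m crank '[{"rotation":[0,0,0],"offset":[0,0,0.005],"claw":0},{"rotation":[0,0,0],"offset":[0,0,0],"claw":0}]'
```

```text
t: 4.78
tcp_pos: [0.5812, 0.146, 0.0706]
orientation: [3.142, 0.001, 3.039]
ft_force: [-3.3, -2.3, 11.4]
opening: -0.0001
grasp_force: 6.1
```

Hatch 1 stiffens with force (11 N at about 1.4 mm), so it is latched. On to hatch 2.

```bash
python3 -m crank '[{"rotation":[0,0,0],"offset":[0,0,-0.07],"claw":0},{"rotation":[0,0,0],"offset":[0,-0.16,0],"claw":0},{"rotation":[0,0,0],"offset":[0,-0.16,0],"claw":0},{"rotation":[0,0,0],"offset":[0,-0.16,0],"claw":0},{"rotation":[0,0,0],"offset":[0,0,0.03],"claw":0},{"rotation":[0,0,0],"offset":[0,0,0.03],"claw":0},{"rotation":[0,0,0],"offset":[0,0,0],"claw":0}]'; python3 -m crank '[{"rotation":[0,0,0],"offset":[0,0,0.005],"claw":0},{"rotation":[0,0,0],"offset":[0,0,0],"claw":0}]'
```

```text
t: 5.65
tcp_pos: [0.5713, 0.0511, 0.0716]
orientation: [-3.141, 0.0, 3.04]
ft_force: [0.1, -2.1, 2.0]
opening: -0.0003
grasp_force: 1.2
t: 5.9
tcp_pos: [0.5714, 0.0511, 0.0711]
orientation: [-3.141, 0.001, 3.04]
ft_force: [-1.6, -2.2, 8.1]
opening: 0.0003
grasp_force: 3.7
```

```bash
python3 -m crank '[{"rotation":[0,0,0],"offset":[0,0,0.005],"claw":0},{"rotation":[0,0,0],"offset":[0,0,0],"claw":0}]'
```

```text
t: 6.15
tcp_pos: [0.5715, 0.0511, 0.0705]
orientation: [-3.141, 0.001, 3.04]
ft_force: [-2.5, -3.2, 12.8]
opening: -0.0002
grasp_force: 6.3
```

Hatch 2 is latched too. Next, hatch 3.

```bash
python3 -m crank '[{"rotation":[0,0,0],"offset":[0,0,-0.07],"claw":0},{"rotation":[0,0,0],"offset":[0,-0.16,0],"claw":0},{"rotation":[0,0,0],"offset":[0,-0.16,0],"claw":0},{"rotation":[0,0,0],"offset":[0,-0.16,0],"claw":0},{"rotation":[0,0,0],"offset":[0,0,0.03],"claw":0},{"rotation":[0,0,0],"offset":[0,0,0.03],"claw":0},{"rotation":[0,0,0],"offset":[0,0,0],"claw":0}]'; python3 -m crank '[{"rotation":[0,0,0],"offset":[0,0,0.005],"claw":0},{"rotation":[0,0,0],"offset":[0,0,0],"claw":0}]'
```

```text
t: 7.02
tcp_pos: [0.5612, -0.044, 0.0713]
orientation: [3.141, -0.001, 3.04]
ft_force: [-0.7, -0.5, 0.1]
opening: 0.0002
grasp_force: 0.0
t: 7.28
tcp_pos: [0.5614, -0.0446, 0.0708]
orientation: [3.142, -0.0, 3.04]
ft_force: [0.7, -0.9, 0.5]
opening: 0.0001
grasp_force: 0.0
```

```bash
python3 -m crank '[{"rotation":[0,0,0],"offset":[0,0,0.005],"claw":0},{"rotation":[0,0,0],"offset":[0,0,0],"claw":0}]'
```

```text
t: 7.52
tcp_pos: [0.5614, -0.0449, 0.0698]
orientation: [3.142, 0.0, 3.039]
ft_force: [-0.3, 1.3, 1.4]
opening: 0.0
grasp_force: 0.9
```

```bash
python3 -m crank '[{"rotation":[0,0,0],"offset":[0,0,0.005],"claw":0},{"rotation":[0,0,0],"offset":[0,0,0],"claw":0}]'; python3 -m crank '[{"rotation":[0,0,0],"offset":[0,0,0.005],"claw":0},{"rotation":[0,0,0],"offset":[0,0,0],"claw":0}]'
```

```text
t: 7.78
tcp_pos: [0.5614, -0.045, 0.0687]
orientation: [-3.142, 0.0, 3.039]
ft_force: [0.6, 1.4, 1.9]
opening: 0.0
grasp_force: 0.9
t: 8.02
tcp_pos: [0.5613, -0.0451, 0.0676]
orientation: [-3.141, 0.0, 3.039]
ft_force: [0.2, 0.8, 1.0]
opening: 0.0002
grasp_force: 0.9
```

```bash
python3 -m crank '[{"rotation":[0,0,0],"offset":[0,0,0.01],"claw":0},{"rotation":[0,0,0],"offset":[0,0,0],"claw":0}]'
```

```text
t: 8.28
tcp_pos: [0.5611, -0.0451, 0.0654]
orientation: [-3.141, -0.0, 3.039]
ft_force: [-0.1, 0.9, 0.4]
opening: 0.0001
grasp_force: 0.3
```

Hatch 3 gives way at 1–2 N, so it is the unlatched one. Pressing on.

```bash
python3 -m crank '[{"rotation":[0,0,0],"offset":[0,0,0.023],"claw":0},{"rotation":[0,0,0],"offset":[0,0,0.023],"claw":0},{"rotation":[0,0,0],"offset":[0,0,0.023],"claw":0},{"rotation":[0,0,0],"offset":[0,0,0],"claw":0}]'; python3 -m crank '[{"rotation":[0,0,0],"offset":[0,0,0.02],"claw":0},{"rotation":[0,0,0],"offset":[0,0,0.02],"claw":0},{"rotation":[0,0,0],"offset":[0,0,0.02],"claw":0},{"rotation":[0,0,0],"offset":[0,0,0],"claw":0}]'
```

```text
t: 8.78
tcp_pos: [0.561, -0.045, 0.0513]
orientation: [-3.142, -0.001, 3.039]
ft_force: [0.4, 0.3, 0.3]
opening: 0.0003
grasp_force: 0.0
t: 9.28
tcp_pos: [0.5611, -0.045, 0.0394]
orientation: [-3.142, -0.001, 3.039]
ft_force: [0.2, -0.6, -0.2]
opening: -0.0002
grasp_force: 0.0
```

```bash
python3 -m crank '[{"rotation":[0,0,0],"offset":[0,0,0.015],"claw":0},{"rotation":[0,0,0],"offset":[0,0,0],"claw":0}]'; python3 -c "
from plant import viewer;import cv2
cv2.imwrite('pics/s2.png',viewer.camera('scene')['img'][120:360,180:440,::-1].repeat(2,0).repeat(2,1))"
```

```text
t: 9.52
tcp_pos: [0.5612, -0.045, 0.0367]
orientation: [-3.141, -0.0, 3.039]
ft_force: [0.1, 0.0, 0.4]
opening: -0.0003
grasp_force: 0.2
```

View pics/s2.png

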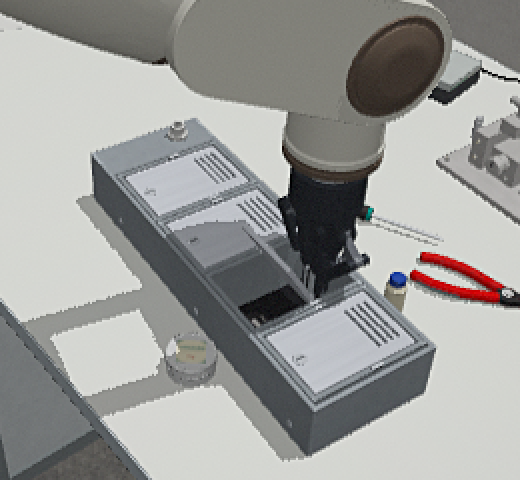

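The crop shows hatch 3 with its front raised to about 1 rad (plate around (230,245)); the bush, tin and vial are untouched. Now I'll lift out, go round to the front and lower.

```bash
python3 -m crank '[{"rotation":[0,0,0],"offset":[0,0,-0.05],"claw":0},{"rotation":[0,0,0],"offset":[0,0,-0.15],"claw":0},{"rotation":[0,0,0],"offset":[0,0,-0.15],"claw":0},{"rotation":[0,0,0],"offset":[0,0,-0.15],"claw":0},{"rotation":[0,0,0],"offset":[0,0,-0.15],"claw":0},{"rotation":[0,0,0],"offset":[0,0,0],"claw":0},{"rotation":[0,0,0],"offset":[0.16,0,0],"claw":0},{"rotation":[0,0,0],"offset":[0.16,0,0],"claw":0},{"rotation":[0,0,0],"offset":[0.16,0,0],"claw":0},{"rotation":[0,0,0],"offset":[0.16,0,0],"claw":0},{"rotation":[0,0,0],"offset":[0,0,0],"claw":0}]'; python3 - <<'E'
from h import *
from plant import viewer,monitor
c=viewer.camera('top');P=cloud(c)
yaw=-.1024;o=np.array([.5258,.0077])
s=monitor.get_state();d=np.array(s['tcp_pos'])[:2]-o;cy,sy=np.cos(yaw),np.sin(yaw)
print('tcp store',d[0]*cy+d[1]*sy,-d[0]*sy+d[1]*cy,s['tcp_pos'])
q=P.reshape(-1,3);x=(q[:,0]-o[0])*cy+(q[:,1]-o[1])*sy;y=-(q[:,0]-o[0])*sy+(q[:,1]-o[1])*cy
m=(abs(y+.048)<.04)&(abs(x)<.065)&(q[:,2]>.078)&(q[:,2]<.15)
for i in np.where(m)[0][::15]: print(x[i].round(3),y[i].round(3),q[i,2].round(3))
E
```

```text
t: 10.95
tcp_pos: [0.4325, -0.0316, 0.1669]
orientation: [-3.141, 0.0, 3.039]
ft_force: [1.1, -0.0, 0.0]
opening: -0.0002
grasp_force: 0.0
tcp store -0.08767532470715743 -0.04877650597291128 [ 0.43359796 -0.03185873  0.16706612]
0.008 -0.01 0.078
0.003 -0.014 0.086
0.007 -0.042 0.078
0.004 -0.036 0.082
0.001 -0.029 0.088
-0.002 -0.023 0.092
-0.005 -0.019 0.095
-0.008 -0.016 0.105
-0.01 -0.014 0.107
-0.013 -0.013 0.113
-0.015 -0.013 0.117
-0.017 -0.014 0.12
-0.019 -0.017 0.123
-0.02 -0.02 0.125
-0.022 -0.025 0.127
-0.024 -0.028 0.132
-0.028 -0.017 0.129
```

Measured hatch angle is about 1.02 rad. Lowering, then pushing the front rearward.

```bash
python3 -m crank '[{"rotation":[0,0,0],"offset":[0,0,0.15],"claw":0},{"rotation":[0,0,0],"offset":[0,0,0.15],"claw":0},{"rotation":[0,0,0],"offset":[-0.1,0,0],"claw":0},{"rotation":[0,0,0],"offset":[-0.1,0,0],"claw":0},{"rotation":[0,0,0],"offset":[0,0,0],"claw":0}]'; python3 -m crank '[{"rotation":[0,0,0],"offset":[-0.04,0,0],"claw":0},{"rotation":[0,0,0],"offset":[-0.04,0,0],"claw":0},{"rotation":[0,0,0],"offset":[0,0,0],"claw":0}]'
```

```text
t: 11.62
tcp_pos: [0.4748, -0.0362, 0.1063]
orientation: [3.142, -0.001, 3.039]
ft_force: [-0.3, 0.1, -0.4]
opening: -0.0001
grasp_force: 0.0
t: 12.0
tcp_pos: [0.4901, -0.0377, 0.1069]
orientation: [-3.142, 0.0, 3.039]
ft_force: [-0.4, 0.1, 0.2]
opening: -0.0004
grasp_force: 0.0
```

```bash
python3 -m crank '[{"rotation":[0,0,0],"offset":[-0.03,0,0],"claw":0},{"rotation":[0,0,0],"offset":[-0.03,0,0],"claw":0},{"rotation":[0,0,0],"offset":[-0.03,0,0],"claw":0},{"rotation":[0,0,0],"offset":[0,0,0],"claw":0}]'
```

```text
t: 12.5
tcp_pos: [0.508, -0.0395, 0.1068]
orientation: [-3.141, -0.0, 3.039]
ft_force: [-1.0, -0.5, -0.7]
opening: 0.0001
grasp_force: 0.0
```

```bash
python3 -m crank '[{"rotation":[0,0,0],"offset":[-0.015,0,0],"claw":0},{"rotation":[0,0,0],"offset":[-0.015,0,0],"claw":0},{"rotation":[0,0,0],"offset":[0,0,0],"claw":0},{"rotation":[0,0,0],"offset":[0,0,0],"claw":0}]'; cat > m.py <<'E'
from h import *
from plant import viewer,monitor
yaw=-.1024;o=np.array([.5258,.0077]);cy,sy=np.cos(yaw),np.sin(yaw)
for n in('top','scene'):
    c=viewer.camera(n);cv2.imwrite(f'pics/m_{n}_%d.png'%(monitor.get_state()['t']*100),c['img'][:,:,::-1])
    q=cloud(c).reshape(-1,3);x=(q[:,0]-o[0])*cy+(q[:,1]-o[1])*sy;y=-(q[:,0]-o[0])*sy+(q[:,1]-o[1])*cy
    print(n)
    for z in np.arange(.08,.145,.006):
        m=(abs(y+.048)<.038)&(abs(x-.005)<.03)&(abs(q[:,2]-z)<.003)
        if m.any(): print(z.round(3),m.sum(),np.percentile(x[m],[5,50,95]).round(4))
E
python3 m.py
```

```text
t: 13.0
tcp_pos: [0.5136, -0.0401, 0.1069]
orientation: [-3.141, 0.0, 3.039]
ft_force: [-0.3, 0.6, 0.5]
opening: 0.0001
grasp_force: 0.0
top
scene
0.08 39 [0.0062 0.0073 0.0085]
0.086 32 [0.006  0.0071 0.0106]
0.092 36 [0.0054 0.0067 0.0086]
0.098 28 [0.0055 0.0065 0.0092]
0.104 30 [0.0051 0.0065 0.0101]
0.11 33 [-0.0177  0.0062  0.0098]
0.116 45 [-0.0173 -0.0012  0.0095]
0.122 46 [-0.0174 -0.      0.0068]
0.128 63 [-0.0171 -0.0051  0.0066]
0.134 44 [-0.0175 -0.0091  0.0091]
0.14 50 [-0.0173 -0.003   0.0098]
```

Hatch is about 1.53 rad by depth. A 2 mm nudge more, then retreat and check.

```bash
python3 -m crank '[{"rotation":[0,0,0],"offset":[-0.01,0,0],"claw":0},{"rotation":[0,0,0],"offset":[0,0,0],"claw":0},{"rotation":[0,0,0],"offset":[0,0,0],"claw":0}]';python3 -m crank '[{"rotation":[0,0,0],"offset":[0.05,0,0],"claw":0},{"rotation":[0,0,0],"offset":[0.15,0,0],"claw":0},{"rotation":[0,0,0],"offset":[0.15,0,0],"claw":0},{"rotation":[0,0,0],"offset":[0,0,-0.2],"claw":0},{"rotation":[0,0,0],"offset":[0,0,-0.2],"claw":0},{"rotation":[0,0,0],"offset":[0.1,0.2,-0.2],"claw":0},{"rotation":[0,0,0],"offset":[0,0.25,0],"claw":0},{"rotation":[0,0,0],"offset":[0,0.25,0],"claw":0},{"rotation":[0,0,0],"offset":[0,0.25,0],"claw":0},{"rotation":[0,0,0],"offset":[0,0,0],"claw":0}]'; python3 m.py; ls pics
```

```text
t: 13.48
tcp_pos: [0.5156, -0.0403, 0.1069]
orientation: [-3.141, -0.0, 3.039]
ft_force: [-0.5, 0.6, -0.4]
opening: -0.0001
grasp_force: 0.0
t: 14.72
tcp_pos: [0.4447, 0.1604, 0.2266]
orientation: [3.141, -0.001, 3.043]
ft_force: [-0.2, -0.6, 0.0]
opening: -0.0001
grasp_force: 0.0
top
0.08 19 [0.0056 0.0058 0.0062]
0.086 21 [0.0054 0.0059 0.0063]
0.092 22 [0.0054 0.0058 0.0061]
0.098 20 [0.0055 0.0059 0.0061]
0.104 22 [0.0052 0.0058 0.006 ]
0.11 22 [0.0053 0.0057 0.0058]
0.116 25 [0.0054 0.0057 0.0061]
0.122 25 [0.0053 0.0057 0.0061]
0.128 25 [0.0053 0.0057 0.0061]
0.134 29 [0.0054 0.0057 0.011 ]
0.14 153 [0.0056 0.0082 0.011 ]
scene
0.08 49 [0.0061 0.0075 0.0096]
0.086 47 [0.006  0.0074 0.0089]
0.092 59 [0.0061 0.0074 0.0088]
0.098 52 [0.006  0.0074 0.009 ]
0.104 58 [0.0062 0.0071 0.0104]
0.11 51 [0.0059 0.0071 0.009 ]
0.116 53 [0.0061 0.0071 0.0087]
0.122 65 [0.0054 0.0073 0.0096]
0.128 54 [0.006  0.0072 0.0096]
0.134 57 [0.0058 0.0071 0.0089]
0.14 90 [0.0063 0.0085 0.012 ]
m_scene_1310.png
m_scene_1482.png
m_top_1305.png
m_top_1477.png
s1.png
s2.png
scene0.png
top0.png
```

Both cameras measure it vertical (about 1.565). One look before handing in.

View pics/m_scene_1482.png

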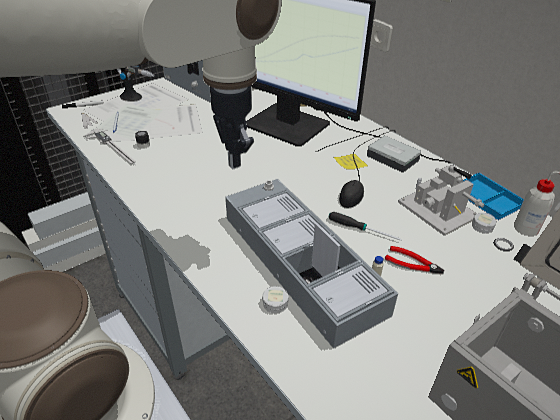

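The third hatch stands upright at (326,250). The bush (268,185), tin (275,298) and vial (379,264) are where they were, and the arm is clear.

```bash
python3 -c "
from plant import order;print(order.sign_off())"
```

```text
the job is handed in; nothing more can be done
None
```

The unlatched hatch was the third from the left; it now stands upright at about 1.57 rad by both cameras, the bush, vial and tin look unmoved, and the job was handed in at about 15 s with the arm clear.

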